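# Pin and press the clamshell test fixture on an amplifier board

## Task

Put the amplifier board into the nest of the open test fixture, flat, with its row of tall blue capacitors on the left as seen from the front of the fixture. Lead the lid down onto it without letting it drop, then push the red T-handled pin down through the lid's hole into the base until the lid is fully shut and the sprung nest is pressed all the way down on the probes. The lid springs ajar if you let go, so finish while still holding the pin pressed down, and leave the things lying around alone.

Things in the scene. Friction and masses are not known exactly. Their poses are not given: they have to be found in the camera images.
- fixture: Clamshell test fixture fixed to the bench: grey base 158 x 124 mm, lid hinged at the rear. Origin at bench level under the centre of the nest; x to the rear (hinge side), y to the left seen from the front, z up. Hinge axis along y at x +80, z 64 mm. Front rail x -66 to -40, top z 62, with the pin hole. Open, the lid leans back; frame 112 mm wide, reaching 146 mm from the hinge.
- lid (a joint): Lid angle a: 0 shut, grows opening; starts at 1.78 to 1.92 (just past upright), stop 1.95. 0.30 kg, stays past upright, falls shut from less, so lead it down. On a loaded nest it rests about 0.04 ajar. A lid point r in front of the hinge axis and h above it when shut lies at fixture x = 80 - r cos a + h sin a, z = 64 + r sin a + h cos a (mm).
- lid_bar (a point): Middle of the lid's pull bar: orange round bar, 12 mm thick, along the fixture's y, 98 mm long on two arms at y +-45 mm; r = 178, h = 3 mm (see lid). Open space between bar and lid (bar axis to lid edge 32 mm), so it can be pinched from above across the bar at any angle, turning between the pads.
- lid_hole (a point): Mouth of the pin hole in the lid's front rail, on the lid's upper face, r = 133, h = 8 mm (see lid). Hole 12.5 mm in diameter, lid 10 mm thick. Comes to lie exactly over base_hole when the lid is shut.
- base_hole (a point): Mouth of the pin hole in the top of the base's front rail, at fixture (-53, 0, 62) mm; hole 12.5 mm in diameter, 55 mm deep (deeper than the pin), vertical. With the lid shut its upper face is 10 mm above this point.
- nest_seat (a point): Centre of the nest's ledge, on which the board's edges rest (47 mm above the bench when not pressed); axes as the fixture's. Pocket 68 mm along x by 62 mm along y, with blue flared corner guides 9 mm high; between them the left and right sides are open over 40 mm.
- nest (a joint): How far the floating nest is pressed down: 0 up to 0.004 m. Its springs push up with 7.5 N at 0 and 11.5 N at 0.004; only the lid's four rubber posts, bearing on the board's corners, press it. About 10 N on the pin is enough; 15 to 20 N does no harm.
- board: Green amplifier board, 58 (x) by 64 (y) by 15 mm, 35 g; origin at the centre of its underside. The bare board ends 3 mm above it. Blue capacitors at x 12 to 20, y -16 to 24, top 15 mm; two black sockets at x -29 to -20, |y| under 22, top 13 mm: pinch along x over these two rows, 49 mm wide (middle x -4.5), tips 4 to 5 mm above the origin. In the nest its +x points to the fixture's +y.
- board_caps (a point): Top of the middle of the row of four blue capacitors, at (16, 4, 15) mm in the board's frame: shows which way round the board lies.
- pin: Steel pin with a red T-handle, standing upright in the wooden block at the start. Origin on its axis at the underside of the collar, z up. Shank 10 mm thick, 40 mm long below the collar, its last 7 mm tapered to 4 mm; collar 22 mm wide, 5 mm high. Handle bar 50 mm along its x, 14 mm along its y, 14 mm high, its centre 28 mm above the origin: pinch it across y. 90 g.
- block: Wooden bench block 44 (x) by 96 (y) by 46 mm (z), fixed, with the pin standing in its middle hole, collar on the top; origin at the centre of its underside. The board and the block may lie on either side of the fixture.
- multimeter: Bystander: yellow multimeter, 142 x 68 x 41 mm, lying at the far left; origin at the centre of its underside. Leave it.
- adapter: Bystander: black plug-in power adapter, 46 x 72 x 34 mm, lying behind on the left; origin at the centre of its underside. Leave it.
- capacitor: Bystander: loose blue capacitor standing up, 18 mm wide, 32 mm high; origin at the centre of its underside. Leave it.
Mind the look-alikes: they are no part of the job. Of the things that look like the board, the middle-sized one is meant.

How it is judged:
By the outcome, as a careful person would: the job done as asked, in the order asked, and still so for the second after the job is handed in, while the arm keeps its last pose, push and grip.
It also fails if it takes over 64 s, if anything falls off the work surface, if the arm or the gripper's body presses on something with over 40 N, if the wrist force passes 120 N, or if a joint passes its speed limit or range.

## Robot

A 6-joint arm with a two-finger parallel gripper is mounted at the origin on a cart in front of the work surface, level with it; the furniture and walls round the work are solid. World frame = base frame: x ahead of the robot, y to its left, z up, the work surface at z = 0. Lengths are in m, angles in degrees, forces in N, time in s.
With the tool pointing down it reaches from about 0.25 to 0.725 m from the base axis. Payload 9.7 kg.
Tool frame: the origin (TCP) lies midway between the tips of the shut fingers; the grasp point (between the pads) lies 19 mm behind it; z points along the fingers, y is the line along which they close (so a half turn about z gives the same grasp; the last joint's range is limited). The gripper opens to 85 mm and grips with 20 to 120 N. Pads are 22 mm wide; open, the fingers measure 114 mm over their backs; the gripper's body (76 mm by 85 mm) begins 54 mm behind the grasp point. The pads swing forward as they close: fully open they stand 13 mm farther back than shut.
Start: joints at [71.62, 4.979, 10.078, 95.1, 0, 90], TCP at [0.173, 0.522, 0.231] pointing down, gripper open.
Joint ranges: [-179.16, 179.16], [-48.56, 103.87], [-65.8, 70.77], [-126.05, 130.52], [-82.76, 87.17], [-180, 180]. Speed limits (degrees/s): [127.2, 127.2, 147.25, 180, 180, 180].

## Interface

Orientations are given as [roll, pitch, yaw] about the fixed x, y, z axes, in that order (R = Rz(yaw) Ry(pitch) Rx(roll)).
In Python, from workcell import * gives the robot as it stands.
- The arm moves only by the tool servo_tool, never from a script. Its argument "moves" is a list of rows, each a list of 4 numbers: the shift along the world's x, y, z in cm, then the turn about the world's z in rad. A call has 1 to 20 rows; each row is the pose to reach, as a shift and turn from the pose commanded when the call began; what a row does not reach only later rows make up. A row lasts 1/12 s, in which the tool goes at most 41.7 mm and 7.16 degrees, less where a joint would pass 70% of its speed; a pose out of reach is approached as far as the arm can. A call with a gripper value outside its range is refused whole. "claw" is the closure, from 0 (fully open) to 1 (shut), set as the call begins (left out, the last holds). The fingers move at their own pace and stop on an object; "force" is the grip in N (left out, the last holds). Time passes only in rows, so rows that repeat a pose let the fingers close. It gives the time, the measured TCP pose, the force, the opening and the grip force at its end, in the units of the state.
- get_obs(): the state, without advancing time (a new reading comes with each control period).
- camera(name): name is "scene" or "top" or "wrist"; returns the picture (400x640x3 uint8, red, green, blue); there is no depth.
- get_calibration(name): a dict with "fx", "fy", "cx", "cy" (pixels), "rvec" (rotation vector, rad) and "tvec" (3), from world to camera coordinates, as OpenCV has them; the wrist camera has in their place "tool_from_camera" (4x4, takes a point from camera to tool coordinates, whose origin is the TCP and whose axes are the flange's). Camera axes: x right, y down, z forward; pixel columns grow to the right and rows downward; lengths in m; the calibration is good to about 2 mm. A picture is of the moment at which its call begins: read the wrist's pose just before it. get_calibration takes no time and is no camera call.
- job_done(): hands the job in; it is judged then, once.
The state is a dict: "time": time; "q": joint angles; "qd": joint speeds; "joint_efforts": joint torques, N m; "ee_pos": TCP position; "tcp_rot": TCP orientation; "wrist_force": force on the tool from outside, world axes, zero at the start; "torque": the same for the moment, N m; "opening": finger opening in m; "grasp_force": force on a finger pad.
Only numpy, scipy, OpenCV 4.12 (cv2) and the standard library are available. Lean on these libraries where they do the work, as an engineer would, in place of code of your own. Each camera call takes 0.05 s, during which the arm holds its last target. There are 200 camera calls.

## Working session

There is one attempt and no reset: what is moved stays moved. The work goes in short steps, Python scripts to look and compute and a tool call to move; the robot and the scene stay as the last step left them, time stands still between calls to the robot, and variables do not carry over. Pictures are saved under pics/ and viewed, at most 10 in all, crops included, and the job is handed in when it is done.

Besides the shell and the picture viewer there is one more tool, called after "Call:" in YAML: its name, and indented under it one key for each argument. servo_tool: Moves the arm, as the interface text tells. Its arguments: {"type":"object","properties":{"moves":{"type":"array","items":{"type":"array","items":{"type":"number"}}},"claw":{"type":"number"},"force":{"type":"number"}},"required":["moves"]}

```bash
mkdir -p pics
cat > h.py <<'E'
from workcell import *
import numpy as np, cv2
from scipy.spatial.transform import Rotation as R
def snap(n,f=None):
    o=get_obs(); im=camera(n); 
    if f: cv2.imwrite('pics/'+f,im[:,:,::-1])
    return o,im
def cam(n,o=None):
    c=get_calibration(n); K=np.array([[c['fx'],0,c['cx']],[0,c['fy'],c['cy']],[0,0,1]])
    if 'rvec' in c:
        Rm=cv2.Rodrigues(np.array(c['rvec'],float))[0]; t=np.array(c['tvec'],float).ravel()
        return K,Rm.T,-Rm.T@t
    T=np.eye(4); T[:3,:3]=R.from_euler('xyz',o['tcp_rot'],degrees=True).as_matrix(); T[:3,3]=o['ee_pos']
    W=T@np.array(c['tool_from_camera']); return K,W[:3,:3],W[:3,3]
def ray(C,uv):
    K,A,p=C; d=A@np.linalg.inv(K)@np.array([uv[0],uv[1],1.]); return p,d/np.linalg.norm(d)
def onz(C,uv,z):
    p,d=ray(C,uv); return p+d*(z-p[2])/d[2]
def tri(rs):
    A=sum(np.eye(3)-np.outer(d,d) for p,d in rs); b=sum((np.eye(3)-np.outer(d,d))@p for p,d in rs); x=np.linalg.solve(A,b)
    return x,[np.linalg.norm((np.eye(3)-np.outer(d,d))@(x-p)) for p,d in rs]
def proj(C,X):
    K,A,p=C; q=K@A.T@(np.array(X)-p); return q[:2]/q[2]
E
python3 - <<'E'
from h import *
print(get_obs())
a=snap('scene','s0.png')[1]; b=snap('top','t0.png')[1]; w=snap('wrist','w0.png')[1]
for n in('scene','top'):print(cam(n))
print(get_calibration('wrist'))
E
```

```text
{'time': 0.0, 'q': array([ 7.16177649e+01,  5.00994360e+00,  1.00351143e+01,  9.51003071e+01,
       -8.03438891e-04,  8.99990185e+01]), 'qd': array([ 0.03578633,  0.07702626, -0.03099165, -0.00812317,  0.07051202,
        0.03136848]), 'joint_efforts': array([ 6.66640655e-03, -5.20379841e+01,  4.64809191e+01,  1.59712415e-02,
        2.78131056e-04,  4.34107321e-06]), 'ee_pos': array([0.17337564, 0.52171377, 0.23060009]), 'tcp_rot': array([-1.79924864e+02,  8.02151112e-04,  1.61618747e+02]), 'wrist_force': array([-1.11488307, -0.2305817 , -0.63122687]), 'torque': array([-0.00238113,  0.00137694, -0.0171958 ]), 'grasp_force': 0.0, 'opening': 0.0854741272173391}
(array([[496.74491919,   0.        , 325.71892857],
       [  0.        , 496.74491919, 191.71845801],
       [  0.        ,   0.        ,   1.        ]]), array([[ 0.82152675, -0.4009072 ,  0.40542226],
       [-0.57014715, -0.58398318,  0.57783724],
       [ 0.00510067, -0.7058591 , -0.7083339 ]]), array([-0.03789253, -0.72622654,  1.05676798]))
(array([[454.49290747,   0.        , 319.25825772],
       [  0.        , 454.49290747, 200.63850605],
       [  0.        ,   0.        ,   1.        ]]), array([[ 0.00668604, -0.99663363,  0.08171107],
       [-0.99979501, -0.00822415, -0.01850165],
       [ 0.01911137, -0.08157062, -0.99648431]]), array([0.40589009, 0.06042541, 1.32831985]))
{'fx': 322.5758232670216, 'fy': 322.5758232670216, 'cx': 322.43900877217123, 'cy': 196.58403618046395, 'tool_from_camera': array([[ 8.10722686e-04, -9.58681275e-01, -2.84481203e-01,
         7.07936556e-02],
       [ 9.99999374e-01,  5.57954218e-04,  9.69561133e-04,
         1.74786661e-04],
       [-7.70772616e-04, -2.84481811e-01,  9.58681128e-01,
        -1.42701366e-01],
       [ 0.00000000e+00,  0.00000000e+00,  0.00000000e+00,
         1.00000000e+00]])}
```

View pics/s0.png

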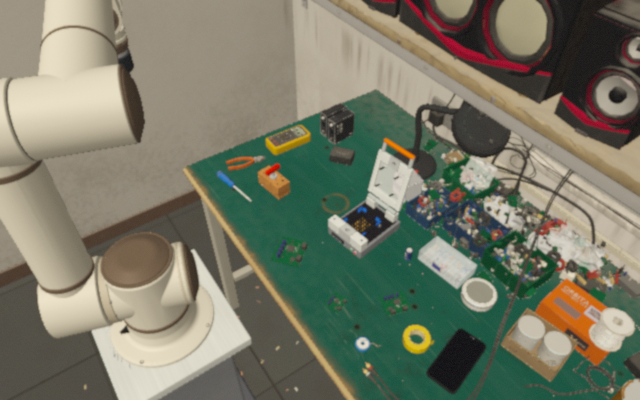

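View pics/t0.png

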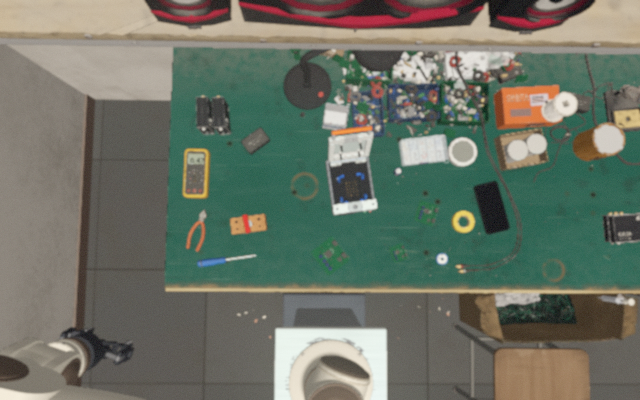

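The scene view shows the open fixture at (365,215), the block and pin at (273,180), and boards at (292,250), (338,303) and (400,300). In the top view the fixture is at (350,185), the block at (248,223), and the boards at (332,253), (402,254) and (430,211).

Run:
```python
from h import *
t=cv2.imread('pics/t0.png'); s=cv2.imread('pics/s0.png')
a=cv2.resize(t[195:275,225:455],None,fx=3.45,fy=3.45,interpolation=cv2.INTER_CUBIC)
b=cv2.resize(s[225:325,260:430],None,fx=2.9,fy=2.9,interpolation=cv2.INTER_CUBIC)
c=cv2.resize(t[120:220,320:385],None,fx=2.9,fy=2.9,interpolation=cv2.INTER_CUBIC)
im=np.zeros((a.shape[0]+b.shape[0]+5,800,3),np.uint8); im[:a.shape[0],:a.shape[1]]=a
im[a.shape[0]+5:,:b.shape[1]]=b; im[a.shape[0]+5:,b.shape[1]+5:b.shape[1]+5+c.shape[1]]=c
cv2.imwrite('pics/c1.png',im)
C=cam('top')
for p in[(332,253),(402,254),(430,211),(248,223),(350,185)]:print(p,onz(C,p,0.0))
```

```text
(332, 253) [ 0.36239136 -0.00230581  0.        ]
(402, 254) [ 0.36073047 -0.2065189   0.        ]
(430, 211) [ 0.48692307 -0.29020525  0.        ]
(248, 223) [0.44775517 0.24289391 0.        ]
(350, 185) [ 0.56176816 -0.05447849  0.        ]
```

View pics/c1.png

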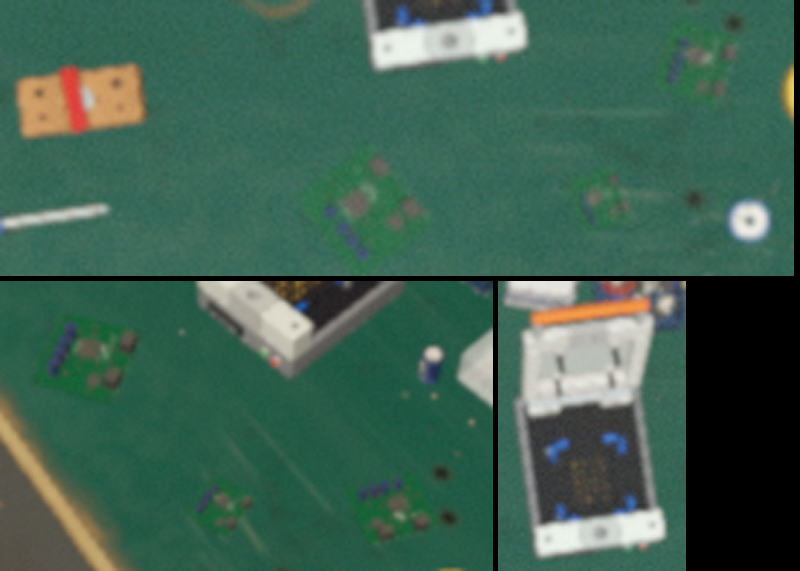

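The middle-sized board is the one at top pixel (430,211). Its blue caps are on the left at about crop (678,60). The one at (332,253) is larger and the one at (402,254) smaller. I'll look at the block first with the wrist camera.

Call:
servo_tool:
  moves:
    - [23.7,-28.2,3,0.4]
    - [23.7,-28.2,3,0.4]
    - [23.7,-28.2,3,0.4]
    - [23.7,-28.2,3,0.4]
    - [23.7,-28.2,3,0.4]
    - [23.7,-28.2,3,0.4]
    - [23.7,-28.2,3,0.4]
    - [23.7,-28.2,3,0.4]
    - [23.7,-28.2,3,0.4]
    - [23.7,-28.2,3,0.4]
    - [23.7,-28.2,3,0.4]
    - [23.7,-28.2,3,0.4]
  claw: 0

```text
time: 1.15
ee_pos: [0.4103, 0.2399, 0.261]
tcp_rot: [180.0, -0.0, -175.5]
wrist_force: [-0.4, -0.8, -0.1]
opening: 0.0858
grasp_force: 0.0
```

Run:
```python
from h import *
import pickle
o,im=snap('wrist','wb.png'); pickle.dump((o,im),open('wb.pkl','wb')); print(o['time'],o['ee_pos'],o['tcp_rot'],o['q'],o['wrist_force'])
```

```text
1.15 [0.41033972 0.23989006 0.26102053] [ 1.79997726e+02 -3.63504724e-02 -1.75532926e+02] [ 3.03004001e+01 -4.42502994e+00  3.97182341e+00  9.84285803e+01
  1.78864393e-02  2.58333222e+01] [-0.44830314 -0.81275217 -0.08426956]
```

Call:
servo_tool:
  moves:
    - [4,-26.5,5,0]
    - [4,-26.5,5,0]
    - [4,-26.5,5,0]
    - [4,-26.5,5,0]
    - [4,-26.5,5,0]
    - [4,-26.5,5,0]
    - [4,-26.5,5,0]
    - [4,-26.5,5,0]
    - [4,-26.5,5,0]

```text
time: 1.95
ee_pos: [0.4505, -0.0246, 0.3112]
tcp_rot: [180.0, -0.0, -175.5]
wrist_force: [-0.5, 0.4, 0.1]
opening: 0.0858
grasp_force: 0.0
```

Run:
```python
from h import *
import pickle
o,im=snap('wrist','wf.png'); pickle.dump((o,im),open('wf.pkl','wb')); print(o['time'],o['ee_pos'],o['tcp_rot'],o['q'],o['wrist_force'])
```

```text
1.95 [ 0.45049273 -0.0246175   0.31120044] [ 1.79980696e+02 -7.60744470e-03 -1.75478147e+02] [-3.13930374e+00 -5.84024605e+00  8.39669277e+00  1.04247052e+02
  1.81177966e-02 -7.66115732e+00] [-0.50074706  0.4032544   0.07399823]
```

Call:
servo_tool:
  moves:
    - [0,-26.5,-5,0]
    - [0,-26.5,-5,0]
    - [0,-26.5,-5,0]
    - [0,-26.5,-5,0]
    - [0,-26.5,-5,0]
    - [0,-26.5,-5,0]
    - [0,-26.5,-5,0]
    - [0,-26.5,-5,0]
    - [0,-26.5,-5,0]

```text
time: 2.75
ee_pos: [0.4509, -0.2889, 0.2604]
tcp_rot: [179.9, -0.1, -175.4]
wrist_force: [-0.2, 0.3, -1.0]
opening: 0.0856
grasp_force: 0.0
```

Run:
```python
from h import *
import pickle
o,im=snap('wrist','wd.png'); pickle.dump((o,im),open('wd.pkl','wb')); print(o['time'],o['ee_pos'],o['tcp_rot'],o['q'],o['wrist_force'])
a=[cv2.imread('pics/%s.png'%k) for k in('wb','wf','wd')]
k=cv2.INTER_AREA
z=lambda i:cv2.resize(i,(400,250),interpolation=k)
cv2.imwrite('pics/c2.png',np.vstack([np.hstack([z(a[0]),z(a[1])]),np.hstack([z(a[2]),np.zeros((250,400,3),np.uint8)])]))
```

```text
2.75 [ 0.45088733 -0.28894119  0.26036116] [ 1.79913648e+02 -7.50043936e-02 -1.75423430e+02] [-3.26653105e+01  3.84697783e+00  1.21349152e+01  9.83999058e+01
  2.33522252e-02 -3.72418469e+01] [-0.17005774  0.2719022  -0.96639651]
```

View pics/c2.png

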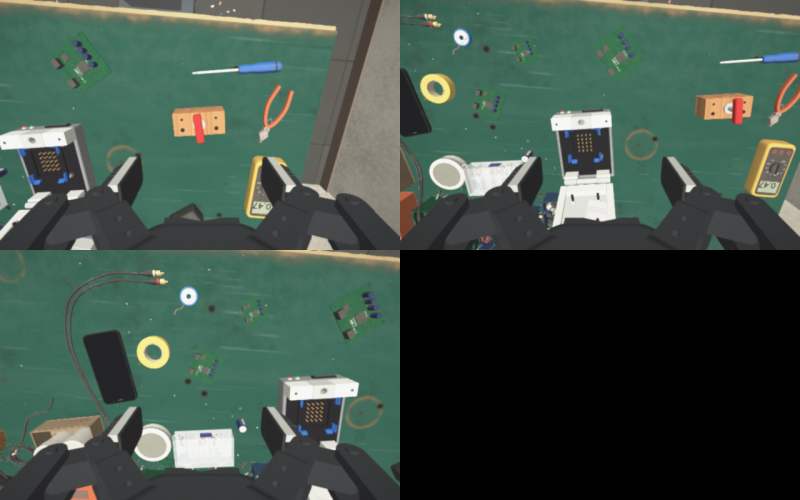

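The wrist views, in full-resolution pixels: board at about (328,184) in wd and (141,162) in wf, block at (320,196) in wb, and fixture at (293,225) in wf. Next I'll crop these for corner picking.

Run:
```python
from h import *
I={k:cv2.imread('pics/%s.png'%k) for k in('wb','wf','wd')}
def crop(k,x,y,w,h,W,s):
    c=cv2.resize(I[k][y:y+h,x:x+w],None,fx=s,fy=s,interpolation=cv2.INTER_CUBIC)
    for i in range(0,w):
        if (x+i)%10==0: cv2.line(c,(i*s,0),(i*s,8 if (x+i)%50 else 20),(255,255,255),1)
    for j in range(0,h):
        if (y+j)%10==0: cv2.line(c,(0,j*s),(8 if (y+j)%50 else 20,j*s),(255,255,255),1)
    return c
A=np.hstack([crop('wd',290,150,65,65,0,4),crop('wf',110,130,65,65,0,4),crop('wb',265,160,70,65,0,4)])
B=np.hstack([crop('wf',225,165,130,85,0,3),crop('wd',440,195,130,85,0,3)])
im=np.zeros((A.shape[0]+B.shape[0]+4,800,3),np.uint8);im[:A.shape[0],:A.shape[1]]=A;im[A.shape[0]+4:,:B.shape[1]]=B
cv2.imwrite('pics/c3.png',im)
```

```text
(no output)
```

View pics/c3.png

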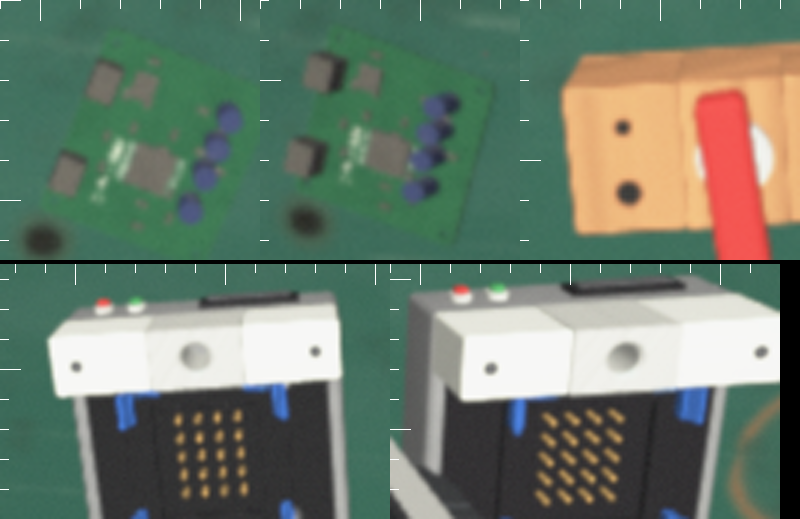

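The crops show the board's caps, sockets and corners, the fixture's front rail with the hole at wf (290,196) and wd (518,226), and the red handle on the block. Now I'll triangulate.

```bash
cat >> h.py <<'E'
import pickle
def ld(k):
    o,im=pickle.load(open(k+'.pkl','rb')); return cam('wrist',o),im
E
python3 - <<'E'
from h import *
Cd,Id=ld('wd');Cf,If=ld('wf');Cb,Ib=ld('wb')
def T(n,a,b,Ca=Cd,Cb_=Cf):
    x,e=tri([ray(Ca,a),ray(Cb_,b)]); print(n,np.round(x*1000,1),np.round(np.array(e)*1000,1)); return x
c=[T('cap',*p) for p in [((347.2,179.5),(153.7,157)),((344.2,187),(152.5,163)),((341,194),(151,169.5)),((337.5,202.2),(148.5,177.5))]]
s=[T('sock',*p) for p in [((316,170.5),(124.5,148)),((307,193.5),(120,169))]]
d=c[0]-c[3]; print('cap dir',np.degrees(np.arctan2(d[1],d[0]))); d=s[0]-s[1];print('sock dir',np.degrees(np.arctan2(d[1],d[0])))
for p in[(317.5,157),(299.5,203)]:print('corner wd',onz(Cd,p,.003)*1000)
q=[(123.7,135),(168.7,152),(158,190.5),(112.5,180)]
q=np.array([onz(Cf,p,.003)*1000 for p in q]);print('corner wf',q,q.mean(0), [np.linalg.norm(q[i]-q[i-1]) for i in range(4)])
h=T('hole',(518,226),(290,195.7)); a=T('s1',(473.3,229.7),(250.3,199)); b=T('s2',(563.7,224.3),(330,194))
d=a-b; print('fix y dir',np.degrees(np.arctan2(d[1],d[0])), np.linalg.norm(d))
def red(im):
    hsv=cv2.cvtColor(im,cv2.COLOR_RGB2HSV); m=((hsv[...,0]<8)|(hsv[...,0]>174))&(hsv[...,1]>130)&(hsv[...,2]>100)
    n,l,st,ce=cv2.connectedComponentsWithStats(m.astype(np.uint8)); 
    i=1+np.argmax(st[1:,4]); pts=np.argwhere(l==i)[:,::-1].astype(np.float32); print(st[i]); return cv2.minAreaRect(pts)
rb=red(Ib);rf=red(If);print(rb,rf)
T('pin',rb[0],rf[0],Cb,Cf)
E
```

```text
cap [ 471.8 -256.2   12. ] [0.6 0.6]
cap [ 481.2 -258.9   11.3] [0. 0.]
cap [ 490.8 -261.9   10.6] [0. 0.]
cap [ 501.9 -265.5   12. ] [0.3 0.3]
sock [ 463.2 -295.8   11. ] [0.1 0.1]
sock [ 493.5 -304.9   10.9] [0.1 0.1]
cap dir 162.89697827562992
sock dir 163.25317671990982
corner wd [ 447.47774266 -295.19052894    3.        ]
corner wd [ 509.40538758 -313.93933551    3.        ]
corner wf [[ 446.78578437 -299.99513035    3.        ]
 [ 465.5249622  -239.43904923    3.        ]
 [ 523.10445803 -257.99932866    3.        ]
 [ 512.52773413 -322.07908851    3.        ]] [ 486.98573468 -279.87814919    3.        ] [np.float64(69.35203793193581), np.float64(63.38923998794383), np.float64(60.49696117845667), np.float64(64.94676828671204)]
hole [498.1 -62.2  61.6] [0. 0.]
s1 [ 506.3 -112.1   62.1] [0. 0.]
s2 [491.5 -11.9  62.7] [0. 0.]
fix y dir -81.58668604910774 0.10136004134495802
[309 182  19  47 583]
[532 157  18  42 651]
((317.5675354003906, 205.40538024902344), (46.36050796508789, 13.151917457580566), 80.53767395019531) ((540.03271484375, 177.443115234375), (16.324722290039062, 41.399024963378906), 3.3664605617523193)
pin [447.  237.4  75.8] [0.1 0.1]
```

Call:
servo_tool:
  moves:
    - [3.3,0.75,-10,-0.377]
    - [3.3,0.75,-20,-0.377]
    - [3.3,0.75,-20,-0.377]
    - [3.3,0.75,-20,-0.377]
    - [3.3,0.75,-20,-0.377]
    - [3.3,0.75,-22,-0.377]
    - [3.3,0.75,-24,-0.377]
    - [3.3,0.75,-25,-0.377]
    - [3.3,0.75,-25.5,-0.377]
    - [3.3,0.75,-25.8,-0.377]
    - [3.3,0.75,-25.8,-0.377]
    - [3.3,0.75,-25.8,-0.377]

```text
time: 3.8
ee_pos: [0.4842, -0.2826, 0.0047]
tcp_rot: [-180.0, 0.1, 163.0]
wrist_force: [0.6, -0.7, 0.1]
opening: 0.0851
grasp_force: 0.0
```

Call:
servo_tool:
  moves:
    - [0,0,0,0]
    - [0,0,0,0]
    - [0,0,0,0]
    - [0,0,0,0]
    - [0,0,0,0]
    - [0,0,0,0]
    - [0,0,0,0]
    - [0,0,0,0]
  claw: 0.6
  force: 25

```text
time: 4.47
ee_pos: [0.4837, -0.2828, 0.004]
tcp_rot: [-180.0, 0.1, 162.9]
wrist_force: [-0.9, 1.5, 4.7]
opening: 0.048
grasp_force: 25.9
```

Call:
servo_tool:
  moves:
    - [0,0,2,0]
    - [0,0,5,0]
    - [0,0,9,0]
    - [0,0,13,0.1]
    - [3,5,13,0.3]
    - [6.7,22.3,13,0.445]
    - [6.7,22.3,13,0.445]
    - [6.7,22.3,13,0.445]
    - [6.7,22.3,13,0.445]
    - [6.7,22.3,13,0.445]
    - [6.7,22.3,13,0.445]
    - [6.7,22.3,13,0.445]
    - [6.7,22.3,13,0.445]

```text
time: 5.55
ee_pos: [0.5503, -0.0598, 0.1331]
tcp_rot: [-180.0, -0.0, -171.5]
wrist_force: [0.1, 0.3, -0.1]
opening: 0.0478
grasp_force: 26.4
```

Run:
```python
from h import *
o,im=snap('wrist','w4.png'); pickle.dump((o,im),open('w4.pkl','wb')); print(o['time'],o['ee_pos'],o['tcp_rot'],o['opening'],o['grasp_force'])
cv2.imwrite('pics/c4.png',cv2.resize(im[140:400,150:490,::-1],None,fx=2.3,fy=2.3,interpolation=cv2.INTER_CUBIC))
```

```text
5.55 [ 0.55030597 -0.05981067  0.13312988] [-1.79989674e+02 -2.13051146e-02 -1.71545493e+02] 0.04779169585707941 26.364651024341583
```

View pics/c4.png

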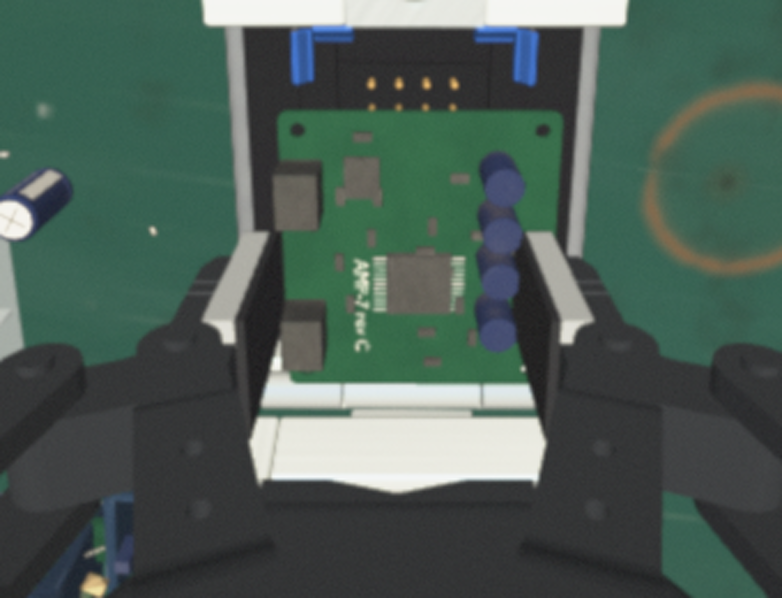

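The board is held level, AMP-7 text visible, caps on image right, which is the fixture's left. Its front edge runs from crop (280,112) to (562,112), and the blue front guides' inner faces are at 313 and 515. I'll check its pose against the nest.

Run:
```python
from h import *
C,im=ld('w4'); O=np.array([550.5,-54.5]); x=np.array([.9893,.1461]);y=np.array([-.1461,.9893])
def f(n,p,z):
    w=onz(C,(150+p[0]/2.3,140+p[1]/2.3),z)[:2]*1000; d=w-O; print(n,np.round(w,1),'fix',np.round([d@x,d@y],1))
for p in[(280,112),(562,112),(293,382)]:f('board',p,.132)
for n,p in[('gl top',(313,40)),('gr top',(515,40)),('glo',(292,30)),('gro',(537,30))]:f(n,p,.056)
f('hole',(415,0),.062); f('railL',(205,22),.062); f('railR',(627,22),.062)
hsv=cv2.cvtColor(im,cv2.COLOR_RGB2HSV)
```

```text
board [522.2 -88. ] fix [-32.9 -29. ]
board [513.9 -32. ] fix [-33.   27.6]
board [584.4 -78.6] fix [ 30.  -28.8]
gl top [520.8 -89.8] fix [-34.6 -30.6]
gr top [511.9 -30.2] fix [-34.7  29.7]
glo [518.7 -96.3] fix [-37.6 -36.7]
gro [508.  -24.3] fix [-37.7  36.1]
hole [503.9 -61.8] fix [-47.1  -0.4]
railL [ 519.1 -120.7] fix [-40.8 -60.9]
railR [ 5.011e+02 -4.000e-01] fix [-41.   60.8]
```

Call:
servo_tool:
  moves:
    - [0.07,0.05,-2,0]
    - [0.07,0.05,-4,0]
    - [0.07,0.05,-5.5,0]
    - [0.07,0.05,-6.5,0]
    - [0.07,0.05,-7,0]
    - [0.07,0.05,-7.5,0]
    - [0.07,0.05,-7.9,0]
    - [0.07,0.05,-8.2,0]
    - [0.07,0.05,-8.2,0]
    - [0.07,0.05,-8.2,0]

```text
time: 6.43
ee_pos: [0.5514, -0.0591, 0.0517]
tcp_rot: [-180.0, 0.0, -171.6]
wrist_force: [-0.5, 0.4, -0.2]
opening: 0.0483
grasp_force: 26.4
```

Call:
servo_tool:
  moves:
    - [0,0,-0.08,0]
    - [0,0,-0.08,0]
    - [0,0,-0.08,0]
    - [0,0,-0.08,0]

```text
time: 6.77
ee_pos: [0.5515, -0.0591, 0.051]
tcp_rot: [-180.0, 0.1, -171.6]
wrist_force: [-0.9, 0.3, 4.3]
opening: 0.0478
grasp_force: 26.8
```

Call:
servo_tool:
  moves:
    - [0,0,0,0]
    - [0,0,0,0]
    - [0,0,0,0]
    - [0,0,0,0]
    - [0,0,1,0]
    - [0,0,3,0]
    - [0,0,6,0]
    - [0,0,9,0]
    - [-3,0,10,0]
    - [-3,0,10,0]
    - [-3,0,10,0]
  claw: 0.28

```text
time: 7.68
ee_pos: [0.5211, -0.0592, 0.1523]
tcp_rot: [-180.0, 0.1, -171.6]
wrist_force: [-1.0, -0.5, -0.4]
opening: 0.0615
grasp_force: 0.0
```

Run:
```python
from h import *
o,im=snap('wrist','w5.png'); pickle.dump((o,im),open('w5.pkl','wb')); print(o['time'],o['ee_pos'],o['tcp_rot'],o['opening'],o['grasp_force'])
s=camera('scene'); t=camera('top')
a=cv2.resize(im[100:340,190:450,::-1],None,fx=2,fy=2,interpolation=cv2.INTER_CUBIC)
s_=cv2.resize(s[130:250,340:440,::-1],(270,324),interpolation=cv2.INTER_CUBIC)
cv2.imwrite('pics/s5.png',s[:,:,::-1]);cv2.imwrite('pics/t5.png',t[:,:,::-1])
o_=np.zeros((480,800,3),np.uint8);o_[:,:520]=a;o_[:324,525:795]=s_;cv2.imwrite('pics/c5.png',o_)
```

```text
7.6833 [ 0.52107851 -0.05915737  0.15228499] [-1.79962423e+02  1.41560214e-01 -1.71578920e+02] 0.06148799240997251 0.0
```

View pics/c5.png

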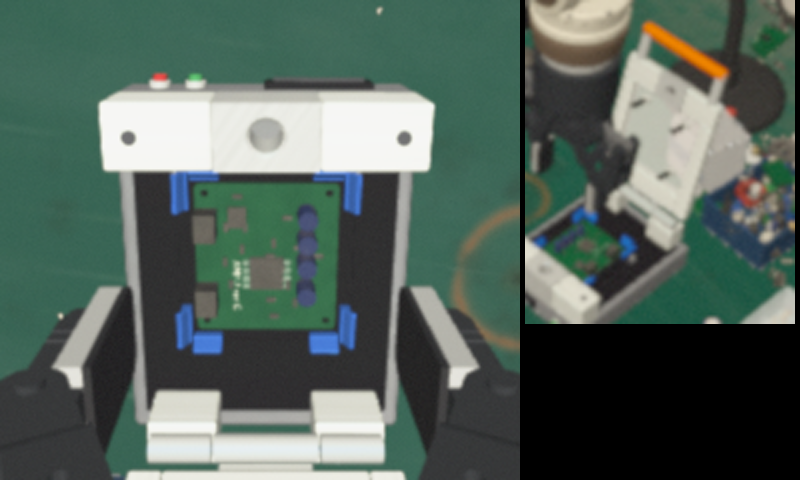

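The board lies flat inside the four blue guides, with the caps on the fixture's left. The orange bar shows clear at scene crop (685,50). Next I'll measure the bar and refine the hole.

Run:
```python
from h import *
from scipy.optimize import brentq
C5,_=ld('w5');Cf,_=ld('wf');Cd,_=ld('wd')
h,e=tri([ray(C5,(323,167.5)),ray(Cf,(290,195.7)),ray(Cd,(518,226))]);print('hole',h*1000,np.array(e)*1000)
for p in[(254,169),(392,169)]:print(onz(C5,p,.062)*1000)
rs=[];R2=[]
for n,f,roi in(('scene','s5',(375,125,425,175)),('top','t5',(325,115,385,145))):
    im=cv2.imread('pics/%s.png'%f); hsv=cv2.cvtColor(im,cv2.COLOR_BGR2HSV); m=np.zeros(im.shape[:2],np.uint8)
    x0,y0,x1,y1=roi; m[y0:y1,x0:x1]=((hsv[...,0]>5)&(hsv[...,0]<20)&(hsv[...,1]>150)&(hsv[...,2]>120))[y0:y1,x0:x1]
    k,l,st,ce=cv2.connectedComponentsWithStats(m); i=1+np.argmax(st[1:,4]); pts=np.argwhere(l==i)[:,::-1].astype(np.float32)
    r=cv2.minAreaRect(pts); print(n,st[i],r); rs.append(ray(cam(n),r[0]))
b,e=tri(rs);print('bar',b*1000,np.array(e)*1000)
x=np.array([.9893,.1461]);y=np.array([-.1461,.9893]);O=h[:2]*1000+53*x; d=b[:2]*1000-O
print('O',O,'bar fix',d@x,d@y)
for a in np.arange(1.76,1.96,.02):print(round(a,2),80-178*np.cos(a)+3*np.sin(a),64+178*np.sin(a)+3*np.cos(a))
```

```text
hole [497.86524198 -62.43581548  61.83649966] [0.27201275 0.23290092 0.05973489]
[ 506.19948414 -112.59452458   62.        ]
[491.26158178 -12.32472791  62.        ]
scene [384 138  32  21 191] ((398.8820495605469, 148.48876953125), (35.29793167114258, 5.829988479614258), 32.0053825378418)
top [332 127  40   8 155] ((351.4800109863281, 129.86000061035156), (4.666904926300049, 39.1737174987793), 81.8698959350586)
bar [669.80521935 -37.82580106 240.62655892] [1.25860989 1.25860989]
O [550.29814198 -54.69251548] bar fix 120.69257862073252 -0.7737434243085808
1.76 116.42414027434552 238.25923793381745
1.78 119.90180810678766 237.4959530070056
1.8 123.36351574800409 236.66327201223947
1.82 126.80787856109383 235.76152801081471
1.84 130.23351884685587 234.7910816883088
1.86 133.63906639485046 233.75232121031166
1.88 137.02315903146513 232.64566206716447
1.9 140.38444316476588 231.47154690776924
1.92 143.7215743259159 230.23044536253514
1.94 147.03321770694518 228.92285385553237
```

Call:
servo_tool:
  moves:
    - [0,0,4,-0.12]
    - [0,0,8,-0.24]
    - [0,0,12,-0.36]
    - [0,0,15,-0.5]
    - [3,0.5,15,-0.62]
    - [6,0.9,15,-0.75]
    - [9,1.3,15,-0.9]
    - [12,1.8,15,-1.05]
    - [15,2.25,15,-1.2]
    - [15,2.25,15,-1.35]
    - [15,2.25,15,-1.5]
    - [15,2.25,15,-1.57]
    - [15,2.25,15,-1.57]
    - [15,2.25,15,-1.57]
  claw: 0.42

```text
time: 9.0
ee_pos: [0.6716, -0.0365, 0.2989]
tcp_rot: [-179.9, -0.0, 98.3]
wrist_force: [0.4, 0.2, 0.7]
opening: 0.0493
grasp_force: 0.0
```

Run:
```python
from h import *
o,im=snap('wrist','w6.png'); pickle.dump((o,im),open('w6.pkl','wb')); print(o['time'],o['ee_pos'],o['tcp_rot'],o['opening'],o['q'])
C=cam('wrist',o); hsv=cv2.cvtColor(im,cv2.COLOR_RGB2HSV); m=((hsv[...,0]>5)&(hsv[...,0]<20)&(hsv[...,1]>150)&(hsv[...,2]>120)).astype(np.uint8)
k,l,st,ce=cv2.connectedComponentsWithStats(m)
for i in np.argsort(-st[1:,4])[:3]+1:
    pts=np.argwhere(l==i)[:,::-1].astype(np.float32); r=cv2.minAreaRect(pts); print(st[i],r,onz(C,r[0],.238)*1000)
    for q in cv2.boxPoints(r): print(onz(C,q,.238)*1000)
```

```text
9.0 [ 0.67162598 -0.03647847  0.29886908] [-1.79880236e+02 -2.43430434e-02  9.82676494e+01] 0.049304489042194755 [-3.10899136e+00  2.70457361e+01  4.49694187e+01  1.08045896e+02
  2.40248117e-04  7.86233335e+01]
[ 314  141   16  141 1630] ((321.5, 211.0), (140.0, 15.0), 90.0) [672.19703877 -34.84681402 238.        ]
[660.8907911   10.30362304 238.        ]
[670.18525847  11.66267322 238.        ]
[685.07059443 -86.2561482  238.        ]
[674.48785808 -87.80728483 238.        ]
```

Call:
servo_tool:
  moves:
    - [0.07,0,-2,0]
    - [0.07,0,-4,0]
    - [0.07,0,-6,0]
    - [0.07,0,-7.1,0]
    - [0.07,0,-7.1,0]
    - [0.07,0,-7.1,0]

```text
time: 9.55
ee_pos: [0.6715, -0.0365, 0.229]
tcp_rot: [-179.9, -0.0, 98.6]
wrist_force: [-0.2, -0.3, -0.3]
opening: 0.0495
grasp_force: 0.0
```

Call:
servo_tool:
  moves:
    - [0,0,0,0]
    - [0,0,0,0]
    - [0,0,0,0]
    - [0,0,0,0]
    - [0,0,0,0]
    - [0,0,0,0]
    - [0,0,0,0]
  claw: 0.95
  force: 30

```text
time: 10.13
ee_pos: [0.6723, -0.0366, 0.2306]
tcp_rot: [179.9, 0.0, 98.5]
wrist_force: [1.2, 0.1, 5.3]
opening: 0.0104
grasp_force: 29.8
```

Run:
```python
import numpy as np
# bar path from a0=1.80 in cm, world, relative
f=lambda a:np.array([80-178*np.cos(a)+3*np.sin(a),64+178*np.sin(a)+3*np.cos(a)])
p0=f(1.80)
A=[1.77,1.72,1.65,1.55,1.45,1.35,1.25,1.15,1.05,.95,.85,.75,.65,.55,.45,.36,.28,.21,.15,.10,.07,.05,.04,.03]
print([[round((f(a)-p0)[0]*.9891/10,2),round((f(a)-p0)[0]*.1472/10,2),round((f(a)-p0)[1]/10,2),0] for a in A])
```

```text
[[np.float64(-0.51), np.float64(-0.08), np.float64(0.12), 0], [np.float64(-1.38), np.float64(-0.21), np.float64(0.29), 0], [np.float64(-2.6), np.float64(-0.39), np.float64(0.45), 0], [np.float64(-4.36), np.float64(-0.65), np.float64(0.54), 0], [np.float64(-6.12), np.float64(-0.91), np.float64(0.44), 0], [np.float64(-7.86), np.float64(-1.17), np.float64(0.17), 0], [np.float64(-9.56), np.float64(-1.42), np.float64(-0.28), 0], [np.float64(-11.21), np.float64(-1.67), np.float64(-0.9), 0], [np.float64(-12.79), np.float64(-1.9), np.float64(-1.68), 0], [np.float64(-14.29), np.float64(-2.13), np.float64(-2.61), 0], [np.float64(-15.69), np.float64(-2.33), np.float64(-3.7), 0], [np.float64(-16.97), np.float64(-2.53), np.float64(-4.91), 0], [np.float64(-18.13), np.float64(-2.7), np.float64(-6.26), 0], [np.float64(-19.14), np.float64(-2.85), np.float64(-7.71), 0], [np.float64(-20.01), np.float64(-2.98), np.float64(-9.25), 0], [np.float64(-20.66), np.float64(-3.07), np.float64(-10.72), 0], [np.float64(-21.13), np.float64(-3.14), np.float64(-12.06), 0], [np.float64(-21.45), np.float64(-3.19), np.float64(-13.26), 0], [np.float64(-21.65), np.float64(-3.22), np.float64(-14.31), 0], [np.float64(-21.78), np.float64(-3.24), np.float64(-15.19), 0], [np.float64(-21.83), np.float64(-3.25), np.float64(-15.72), 0], [np.float64(-21.86), np.float64(-3.25), np.float64(-16.08), 0], [np.float64(-21.87), np.float64(-3.25), np.float64(-16.25), 0], [np.float64(-21.88), np.float64(-3.26), np.float64(-16.43), 0]]
```

Call:
servo_tool:
  moves:
    - [0,0,0,0]
    - [0,0,0,0]
    - [0,0,0,0]
    - [0,0,-0.4,0]
    - [0,0,-0.8,0]
    - [0,0,-0.8,0]
    - [0,0,-0.8,0]
  claw: 0.7

```text
time: 10.72
ee_pos: [0.6716, -0.0365, 0.2208]
tcp_rot: [-179.9, -0.0, 98.5]
wrist_force: [-0.4, 0.4, 0.2]
opening: 0.0255
grasp_force: 0.0
```

Call:
servo_tool:
  moves:
    - [0,0,0,0]
    - [0,0,0,0]
    - [0,0,0,0]
    - [0,0,0,0]
    - [0,0,0,0]
  claw: 0.95

```text
time: 11.13
ee_pos: [0.6718, -0.0365, 0.2215]
tcp_rot: [180.0, -0.0, 98.5]
wrist_force: [0.2, 0.6, -0.4]
opening: 0.0105
grasp_force: 29.4
```

Call:
servo_tool:
  moves:
    - [-0.51,-0.08,0.12,0]
    - [-1.38,-0.21,0.29,0]
    - [-2.6,-0.39,0.45,0]
    - [-4.36,-0.65,0.54,0]
    - [-6.12,-0.91,0.44,0]
    - [-7.86,-1.17,0.17,0]
    - [-9.56,-1.42,-0.28,0]
    - [-11.21,-1.67,-0.9,0]
    - [-12.79,-1.9,-1.68,0]
    - [-14.29,-2.13,-2.61,0]
    - [-14.29,-2.13,-2.61,0]
    - [-14.29,-2.13,-2.61,0]

```text
time: 12.13
ee_pos: [0.5272, -0.0579, 0.1959]
tcp_rot: [-179.9, -0.0, 98.5]
wrist_force: [-5.8, 0.5, 5.4]
opening: 0.0106
grasp_force: 31.3
```

Call:
servo_tool:
  moves:
    - [-0.7,-0.1,-0.54,0]
    - [-1.4,-0.2,-1.09,0]
    - [-2.68,-0.4,-2.3,0]
    - [-3.84,-0.57,-3.65,0]
    - [-4.85,-0.72,-5.1,0]
    - [-5.72,-0.85,-6.64,0]
    - [-6.37,-0.94,-8.11,0]
    - [-6.84,-1.01,-9.45,0]
    - [-7.16,-1.06,-10.65,0]
    - [-7.36,-1.09,-11.7,0]
    - [-7.36,-1.09,-11.7,0]
    - [-7.36,-1.09,-11.7,0]

```text
time: 13.13
ee_pos: [0.455, -0.0687, 0.0782]
tcp_rot: [-179.9, -0.0, 98.5]
wrist_force: [-2.9, 0.5, -1.1]
opening: 0.0111
grasp_force: 32.4
```

Call:
servo_tool:
  moves:
    - [-0.06,-0.01,-0.4,0]
    - [-0.13,-0.02,-0.88,0]
    - [-0.16,-0.03,-1.2,0]
    - [-0.18,-0.03,-1.41,0]
    - [-0.2,-0.03,-1.6,0]
    - [-0.2,-0.03,-1.7,0]
    - [-0.2,-0.03,-1.7,0]

```text
time: 13.72
ee_pos: [0.453, -0.069, 0.0614]
tcp_rot: [-179.9, -0.0, 98.5]
wrist_force: [-5.0, 0.9, -1.0]
opening: 0.0105
grasp_force: 32.8
```

Call:
servo_tool:
  moves:
    - [0,0,-0.15,0]
    - [0,0,-0.3,0]
    - [0,0,-0.3,0]

```text
time: 13.97
ee_pos: [0.4527, -0.069, 0.0583]
tcp_rot: [-179.9, -0.0, 98.5]
wrist_force: [-5.2, 0.4, 0.2]
opening: 0.0105
grasp_force: 33.0
```

Call:
servo_tool:
  moves:
    - [0,0,0,0]
    - [0,0,0,0]
    - [0,0,0,0]
    - [0,0,1,0]
    - [0,0,3,0]
    - [0,0,6,0]
    - [0,0,10,0]
    - [0,0,14,0]
    - [0,0,14,0]
  claw: 0.72

```text
time: 14.72
ee_pos: [0.4556, -0.0694, 0.207]
tcp_rot: [179.4, 0.2, 98.5]
wrist_force: [0.7, 0.2, 1.1]
opening: 0.0239
grasp_force: 0.0
```

Call:
servo_tool:
  moves:
    - [-3.5,4,0,0.12]
    - [-3.5,8,0,0.24]
    - [-3.5,30.6,0,1.45]
    - [-3.5,30.6,0,1.45]
    - [-3.5,30.6,0,1.45]
    - [-3.5,30.6,0,1.45]
    - [-3.5,30.6,0,1.45]
    - [-3.5,30.6,0,1.45]
    - [-3.5,30.6,0,1.45]
    - [-3.5,30.6,0,1.45]
    - [-3.5,30.6,0,1.45]
    - [-3.5,30.6,0,1.45]
    - [-3.5,30.6,0,1.45]
    - [-3.5,30.6,0,1.45]
    - [-3.5,30.6,0,1.45]
  claw: 0.4

```text
time: 15.97
ee_pos: [0.4184, 0.2369, 0.1988]
tcp_rot: [180.0, 0.0, -178.6]
wrist_force: [-0.1, 0.5, 1.1]
opening: 0.0517
grasp_force: 0.0
```

Run:
```python
from h import *
o,im=snap('wrist','w7.png'); pickle.dump((o,im),open('w7.pkl','wb')); print(o['time'],o['ee_pos'],o['tcp_rot'],o['opening'])
s=camera('scene'); t=camera('top'); cv2.imwrite('pics/s7.png',s[:,:,::-1]); cv2.imwrite('pics/t7.png',t[:,:,::-1])
C=cam('wrist',o)
a=cv2.resize(im[100:340,200:440,::-1],None,fx=2,fy=2,interpolation=cv2.INTER_CUBIC)
b=cv2.resize(s[160:270,310:430,::-1],(315,289),interpolation=cv2.INTER_CUBIC)
c=cv2.resize(t[160:230,310:390,::-1],(315,276),interpolation=cv2.INTER_CUBIC)
u=np.zeros((570,800,3),np.uint8);u[:480,:480]=a;u[:289,483:798]=b;u[292:568,483:798]=c;cv2.imwrite('pics/c7.png',u)
hsv=cv2.cvtColor(im,cv2.COLOR_RGB2HSV); m=(((hsv[...,0]<8)|(hsv[...,0]>174))&(hsv[...,1]>130)&(hsv[...,2]>100)).astype(np.uint8)
k,l,st,ce=cv2.connectedComponentsWithStats(m); i=1+np.argmax(st[1:,4]); r=cv2.minAreaRect(np.argwhere(l==i)[:,::-1].astype(np.float32));print(st[i],r)
for q in cv2.boxPoints(r):print(onz(C,q,.081)*1000)
print(onz(C,r[0],.081)*1000)
```

```text
15.9667 [0.4184464  0.23693474 0.19882085] [ 1.79985240e+02  2.70571702e-02 -1.78623349e+02] 0.051670832467248275
[310 191  25  56 863] ((321.9801025390625, 218.7205352783203), (56.29377746582031, 15.92920970916748), 77.79953002929688)
[422.116758   225.01255865  81.        ]
[418.86540004 238.004637    81.        ]
[468.86544952 249.79840828  81.        ]
[472.45142495 236.15212529  81.        ]
[444.92216136 237.10383394  81.        ]
```

View pics/c7.png

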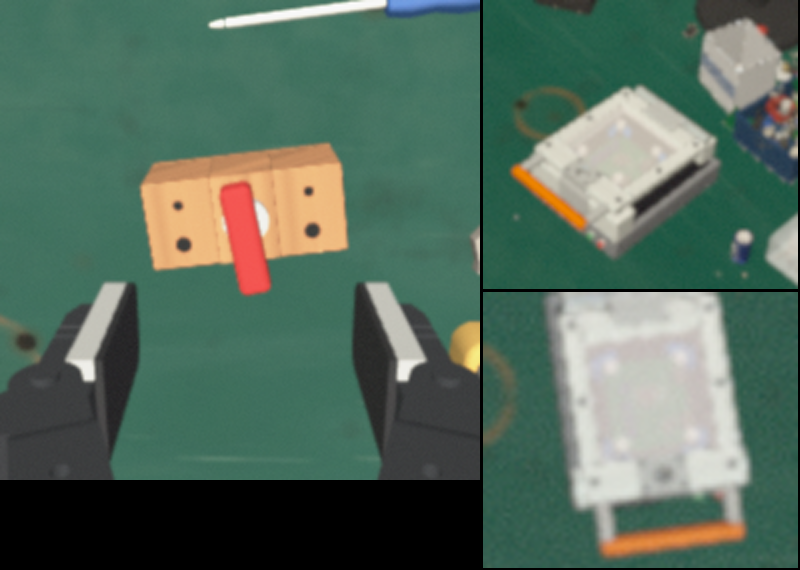

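The pin stands upright, with the red handle at wrist crop (245,238) lying across the block. The lid rests nearly shut on the board, and its hole is visible at (663,473) in the top crop. Now I'll grasp the pin.

Call:
servo_tool:
  moves:
    - [2.81,0.05,-2,0.12]
    - [2.81,0.05,-5,0.208]
    - [2.81,0.05,-8,0.208]
    - [2.81,0.05,-10.5,0.208]
    - [2.81,0.05,-12.5,0.208]
    - [2.81,0.05,-13.5,0.208]
    - [2.81,0.05,-14,0.208]
    - [2.81,0.05,-14.1,0.208]
    - [2.81,0.05,-14.1,0.208]
    - [2.81,0.05,-14.1,0.208]

```text
time: 16.95
ee_pos: [0.4471, 0.2378, 0.0588]
tcp_rot: [180.0, 0.1, -166.5]
wrist_force: [-0.5, -1.0, 0.7]
opening: 0.0513
grasp_force: 0.0
```

Call:
servo_tool:
  moves:
    - [0,0,0,0]
    - [0,0,0,0]
    - [0,0,0,0]
    - [0,0,0,0]
    - [0,0,0,0]
    - [0,0,0,0]
    - [0,0,0,0]
    - [0,0,0,0]
  claw: 0.95
  force: 70

```text
time: 17.62
ee_pos: [0.4468, 0.2377, 0.0581]
tcp_rot: [180.0, 0.1, -166.5]
wrist_force: [-0.5, 0.6, 6.8]
opening: 0.0126
grasp_force: 68.6
```

Call:
servo_tool:
  moves:
    - [0,0,1.5,0]
    - [0,0,4,0]
    - [0,0,7.5,0]
    - [0,0,11,0]
    - [1,-4,11,0]
    - [5.12,-30,11,-0.08]
    - [5.12,-30,11,-0.08]
    - [5.12,-30,11,-0.08]
    - [5.12,-30,11,-0.08]
    - [5.12,-30,11,-0.08]
    - [5.12,-30,11,-0.08]
    - [5.12,-30,11,-0.08]
    - [5.12,-30,11,-0.08]
    - [5.12,-30,11,-0.08]
    - [5.12,-30,11,-0.08]
    - [5.12,-30,11,-0.08]

```text
time: 18.95
ee_pos: [0.4975, -0.0615, 0.1673]
tcp_rot: [180.0, -0.0, -171.0]
wrist_force: [-0.5, 1.0, -1.3]
opening: 0.0128
grasp_force: 68.8
```

Run:
```python
from h import *
o,im=snap('wrist','w8.png'); pickle.dump((o,im),open('w8.pkl','wb')); print(o['time'],o['ee_pos'],o['tcp_rot'],o['opening'],o['grasp_force'],o['wrist_force'])
C=cam('wrist',o); p=o['ee_pos']
print('tip expected px',proj(C,p-[0,0,.052]),'hole exp',proj(C,[.4982,-.0624,.0773]))
a=im[130:330,230:410,::-1]; c=cv2.resize(a,None,fx=3,fy=3,interpolation=cv2.INTER_CUBIC)
for i in range(0,180,10): cv2.line(c,(i*3,0),(i*3,6 if (230+i)%50 else 14),(0,0,255),1)
for i in range(0,200,10): cv2.line(c,(0,i*3),(6 if (130+i)%50 else 14,i*3),(0,0,255),1)
cv2.imwrite('pics/c8.png',c)
```

```text
18.95 [ 0.49751401 -0.0615395   0.16730724] [ 1.79986891e+02 -1.16836496e-02 -1.71029650e+02] 0.012845983174480373 68.7698757648468 [-0.45221038  1.02131037 -1.34158614]
tip expected px [322.95587328 216.08553697] hole exp [321.59028662 199.5136514 ]
```

View pics/c8.png

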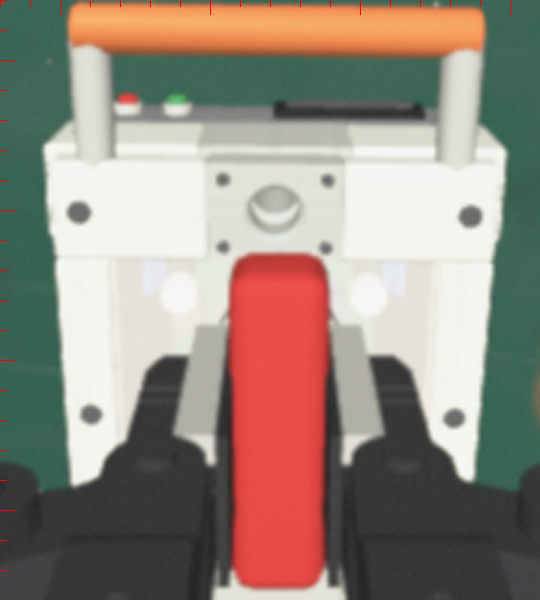

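The lid hole is at (321.3,198.7), expected (321.6,199.5). The handle is held straight, its top face running from (323,223) to (322,326).

Run:
```python
from h import *
C,im=ld('w8')
a=onz(C,(323.3,224),.1902)*1000;b=onz(C,(322.5,326),.1902)*1000
print(a,b,(a+b)/2,np.linalg.norm(a-b)); print(onz(C,(321.3,198.7),.0773)*1000)
```

```text
[473.91169989 -65.30267719 190.2       ] [521.37575083 -58.09015499 190.2       ] [497.64372536 -61.69641609 190.2       ] 48.00892218042418
[497.60045137 -62.71627323  77.3       ]
```

Call:
servo_tool:
  moves:
    - [0.02,-0.08,-1,0]
    - [0.02,-0.08,-2.5,0]
    - [0.02,-0.08,-3.5,0]
    - [0.02,-0.08,-4,0]
    - [0.02,-0.08,-4.4,0]
    - [0.02,-0.08,-4.8,0]
    - [0.02,-0.08,-5.2,0]
    - [0.02,-0.08,-5.6,0]
    - [0.02,-0.08,-5.6,0]

```text
time: 19.75
ee_pos: [0.4976, -0.0634, 0.1107]
tcp_rot: [180.0, -0.0, -171.1]
wrist_force: [-0.3, -0.2, -1.9]
opening: 0.0125
grasp_force: 68.8
```

Call:
servo_tool:
  moves:
    - [0.02,0.08,-0.4,0]
    - [0.02,0.08,-0.8,0]
    - [0.02,0.08,-1.2,0]
    - [0.02,0.08,-1.6,0]
    - [0.02,0.08,-1.8,0]
    - [0.02,0.08,-1.8,0]

```text
time: 20.25
ee_pos: [0.4977, -0.0625, 0.0927]
tcp_rot: [180.0, -0.1, -171.1]
wrist_force: [0.2, -0.8, -0.2]
opening: 0.0128
grasp_force: 68.8
```

Call:
servo_tool:
  moves:
    - [0,0,-0.2,0]
    - [0,0,-0.4,0]
    - [0,0,-0.6,0]
    - [0,0,-0.7,0]
    - [0,0,-0.7,0]
    - [0,0,-0.7,0]

```text
time: 20.75
ee_pos: [0.498, -0.0626, 0.0866]
tcp_rot: [-180.0, 0.0, -171.1]
wrist_force: [-1.5, -0.2, 2.6]
opening: 0.0124
grasp_force: 69.4
```

Call:
servo_tool:
  moves:
    - [0,0,-0.1,0]
    - [0,0,-0.2,0]
    - [0,0,-0.3,0]
    - [0,0,-0.3,0]
    - [0,0,-0.3,0]

```text
time: 21.17
ee_pos: [0.4979, -0.0626, 0.0841]
tcp_rot: [-180.0, 0.0, -171.1]
wrist_force: [-6.0, -0.4, 9.4]
opening: 0.0124
grasp_force: 70.2
```

Call:
servo_tool:
  moves:
    - [-0.03,0,-0.05,0]
    - [-0.06,-0.01,-0.1,0]
    - [-0.06,-0.01,-0.15,0]
    - [-0.06,-0.01,-0.15,0]
    - [-0.06,-0.01,-0.15,0]
    - [-0.06,-0.01,-0.15,0]

```text
time: 21.67
ee_pos: [0.4979, -0.0626, 0.084]
tcp_rot: [-180.0, 0.1, -171.1]
wrist_force: [-7.1, -0.3, 18.6]
opening: 0.0125
grasp_force: 71.5
```

Run:
```python
from h import *
o,im=snap('wrist','w9.png'); s=camera('scene'); print(get_obs()['wrist_force'],get_obs()['ee_pos'])
C=cam('wrist',o)
for n,z in(('shut',67),('ajar',74.1)):print(n,proj(C,[.5503-.098*.9891,-.0547-.098*.1472,z/1000]))
a=cv2.resize(im[60:330,180:460,::-1],(480,463),interpolation=cv2.INTER_CUBIC); b=cv2.resize(s[160:270,320:420,::-1],(310,341),interpolation=cv2.INTER_CUBIC)
u=np.zeros((463,800,3),np.uint8);u[:,:480]=a;u[:341,485:795]=b;cv2.imwrite('pics/c9.png',u)
hsv=cv2.cvtColor(im,cv2.COLOR_RGB2HSV); m=((hsv[...,0]>5)&(hsv[...,0]<20)&(hsv[...,1]>150)&(hsv[...,2]>120)).astype(np.uint8)
k,l,st,ce=cv2.connectedComponentsWithStats(m); i=1+np.argmax(st[1:,4]); print(st[i],ce[i])
```

```text
[-7.38533137 -0.20599029 17.90492398] [ 0.49789319 -0.06268064  0.08400761]
shut [324.19935091 155.00250376]
ajar [324.27200778 157.43976387]
[ 223  144  202   24 4313] [326.45652678 155.47623464]
```

View pics/c9.png

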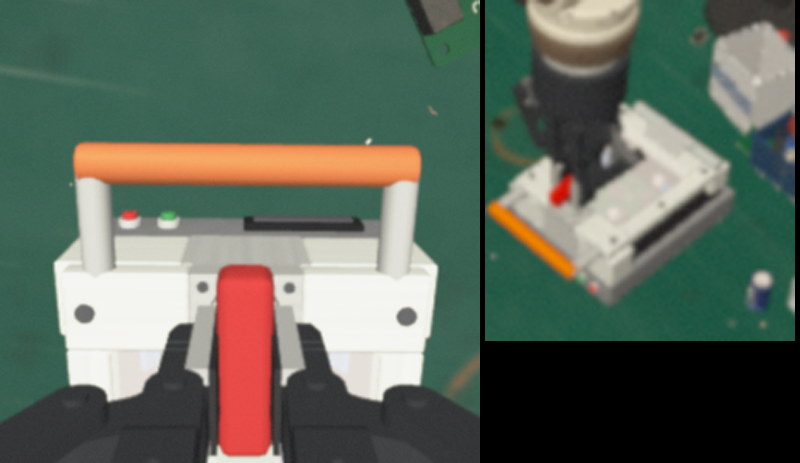

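The lid is shut: the bar's row is 155.5, against 155.0 predicted for shut. The pin is held pressed at 18 N against a hard stop, so I'm handing it in.

```bash
python3 -c "
from workcell import *
print(job_done())"
```

```text
the job is handed in; nothing more can be done
None
```

I put the middle-sized board flat in the nest, caps on the left, led the lid down and pushed the pin in until the lid read fully shut. I handed in at about 22 s still holding the pin at about 18 N; the hand-in gave no verdict, and nest travel was judged only from the pin stopping hard at the expected height.

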